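Hold the pendulum gauge at the leg splay on a half-log stool seat

ROBOT

A 6-joint arm with a two-finger parallel gripper is mounted at the origin on the work surface. World frame = base frame: x ahead of the robot, y to its left, z up, the work surface at z = 0. Lengths are in m, angles in degrees, forces in N, time in s.
With the tool pointing down it reaches from about 0.375 to 0.925 m from the base axis. Payload 5.7 kg.
Tool frame: the origin (TCP) lies on the centre line of the jaws, within the pads' length; the fingertips stand 14 mm ahead of it and the grasp point (between the pads) lies 5 mm behind it; z points along the fingers, y is the direction in which the jaws open and shut (so a half turn about z gives the same grasp; the last joint's range is limited). The gripper opens to 85 mm and grips with 20 to 120 N. Pads are 22 mm wide; open, the fingers measure 114 mm over their backs; the gripper's body (76 mm by 85 mm) begins 54 mm behind the grasp point. The pads swing forward as they close: fully open they stand 13 mm farther back than shut.
Start: joints at [-76.954, 20.558, 86.54, -0, 72.909, -6.595], TCP at [0.202, -0.565, 0.245] pointing down, gripper open.
Joint ranges: [-170.27, 170.27], [-57.76, 135], [12.27, 136.19], [-55.21, 235.2], [11.17, 155.16], [-170.74, 170.74]. Speed limits (degrees/s): [136.94, 136.94, 180, 180, 180, 180].

INTERFACE

Orientations are given as [roll, pitch, yaw] about the fixed x, y, z axes, in that order (R = Rz(yaw) Ry(pitch) Rx(roll)).
In Python, from bench import ctrl gives the robot as it stands.
- The arm moves only by the shell command python3 -m jog 'ROWS'. ROWS is text: rows parted by semicolons, each of 7 numbers parted by spaces: the turn, a rotation vector about the tool's x, y, z in rad, then the shift along the tool's x, y, z in mm, then the closure, from 0 (fully open) to 1 (shut). In form: ax ay az dx dy dz grip; .... A call has 1 to 20 rows; each row shifts and turns the commanded pose from where the row before left it, along the tool's axes as they then stand; what a row does not reach is not made up. A row lasts 1/12 s, in which the tool goes at most 41.7 mm and 7.16 degrees, less where a joint would pass 70% of its speed; a pose out of reach is approached as far as the arm can. A call with a gripper value outside its range is refused whole. The fingers move at their own pace and stop on an object; the grip force is fixed at half the most. Time passes only in rows, so rows that do not move let the fingers close. It gives the time, the measured TCP pose, the force and the opening at its end, in the units of the state.
- ctrl.sense(): the state, without advancing time (a new reading comes with each control period).
- ctrl.snapshot(name): name is "scene" or "top" or "wrist"; returns a dict with "frame" (400x640x3 uint8, red, green, blue), "range_z" (400x640 float32, m along the optical axis (not along the pixel's ray), 0 where there is no reading), "fov_y" (degrees; the focal length in pixels is half the picture's height over the tangent of half this angle, whatever the lens; pixels are square), "cx", "cy" (the principal point, pixels), "distortion" ([k1, k2, p1, p2, k3] as OpenCV has them; the pictures are not rectified), "cam_to_world" (4x4, takes a point from camera to world coordinates); the wrist camera has in their place "hand_eye" (4x4, takes a point from camera to tool coordinates, whose origin is the TCP and whose axes are the flange's). Camera axes: x right, y down, z forward; pixel columns grow to the right and rows downward; lengths in m; the calibration is good to about 2 mm. A picture is of the moment at which its call begins: read the wrist's pose just before it.
- ctrl.job_done(): hands the job in, once; it reports no verdict.
The state is a dict: "clock": time; "joint_pos": joint angles; "joint_vel": joint speeds; "tau": joint torques, N m; "tcp_pos": TCP position; "eef_rot": TCP orientation; "wrist_force": force on the tool from outside, world axes, zero at the start; "wrist_torque": the same for the moment, N m; "finger_gap": finger opening in m.
Only numpy, scipy, OpenCV 4.12 (cv2) and the standard library are available. Lean on these libraries where they do the work, as an engineer would, in place of code of your own. Each camera call takes 0.05 s, during which the arm holds its last target.

TASK

I need to mark where a splayed leg goes into this half-log stool seat. Pick up the angle gauge by the grip block on top and set it down level, still in the grip, on the crest of the bark at the white chalk line, its base running along that line across the log; then rock it over the round back until the swinging black pointer settles on the red marker, with the middle of the base rather than an end on the wood. Finish still gripping it there, motionless and pressed lightly on the bark, and leave the other things on the bench alone.

Things in the scene. Friction and masses are not known exactly. Their poses are not given: they have to be found in the camera images.
- gauge: Pendulum angle gauge, 0.3-0.5 kg, standing. Origin: centre of base underside; z up, x along base, y square to dial. Base: aluminium bar 120 (x) x 36 (y) x 12 mm. Dark dial housing 92 mm across, 24 thick, centred 56 mm up, white dial on both faces. On top a dark ribbed grip block 38 (x) x 24 (y) mm, from 100 to 132 mm up: pinch its 24 mm (fingers close along y), grasp centre about 116 mm up.
- pointer_part (a joint): Reading of the freely swinging black pointer, which hangs from the dial's centre and settles plumb within about a second: 0 with the gauge upright, equal to the gauge's turn about its own y axis (positive when the +x end of the base dips).
- pointer_tip (a point): Point on the pointer 33 mm below its pivot (the dial centre) with the gauge upright; its z axis lies along the pointer, towards the pivot.
- marker_part (a joint): Setting of the red marker tab on the dial's bezel, in the same sense as the pointer's reading: the pointer lies on the marker when the two values agree. Between 0.22 and 0.42 rad, so the +x end of the base must end lower. Stiff; it stays where it is.
- marker_tip (a point): Point at the marker, 33 mm from the dial centre; its z axis lies along the line from the marker to the dial centre.
- half_log: Half-log, 300 mm long, bark up, fixed on two joist offcuts. Origin: on the bench under its middle; x along the log, z up. Its flat sawn face is 45 mm above the bench; the round back has a radius of about 92 mm about that face's lengthwise centre line (crest 137 mm up). Uneven bark: lengthwise ridges about 23 mm apart, 1 to 3 mm higher or lower.
- line_axis (a point): Point on the centre line of the sawn face (45 mm above the bench) right under the white chalk line, 70 mm from the log's middle towards its -x end. The chalk line runs over the bark in the plane through this point square to the log. Axes as the half-log's.
- glue: Bystander: yellow glue bottle, 60 mm across, 160 high, standing.
- mallet: Bystander: turner's round wooden mallet standing on its 90 mm head, 237 high.
- wax_tin: Bystander: flat steel tin, 84 mm across, 45 high.
- sanding_block: Bystander: cork sanding block 100 x 60 x 32 mm.
- pencil: Bystander: green flat carpenter's pencil, 170 x 14 x 8 mm.
- calipers: Bystander: steel outside calipers lying flat, 155 x 100 x 11 mm; origin at the hinge, +x towards the open points.

How it is judged:
By the outcome, as a careful person would: the job done as asked, in the order asked, and still so for the second after the job is handed in, while the arm keeps its last pose, push and grip.
It also fails if it takes over 48 s, if anything falls off the work surface, if the arm or the gripper's body presses on something with over 40 N, if the wrist force passes 120 N, or if a joint passes its speed limit or range.

## Working session

There is one attempt and no reset: what is moved stays moved. The work goes in short steps, Python scripts to look and compute and a shell command to move; the robot and the scene stay as the last step left them, time stands still between calls to the robot, and variables do not carry over. Pictures are saved under pics/ and viewed, and the job is handed in when it is done.

```bash
ls; mkdir -p pics
cat > h.py <<'E'
import numpy as np,cv2
from bench import ctrl
from scipy.spatial.transform import Rotation as R
def T_tool(s):
    T=np.eye(4);T[:3,:3]=R.from_euler('xyz',s['eef_rot'],degrees=True).as_matrix();T[:3,3]=s['tcp_pos'];return T
def snap(n):
    s=ctrl.sense();d=ctrl.snapshot(n)
    f=200/np.tan(np.radians(d['fov_y']/2))
    d['K']=np.array([[f,0,d['cx']],[0,f,d['cy']],[0,0,1]])
    d['T']=d['cam_to_world'] if 'cam_to_world' in d else T_tool(s)@d['hand_eye']
    d['T']=np.array(d['T']);return d
def save(d,name,crop=None,k=1):
    im=cv2.cvtColor(d['frame'],cv2.COLOR_RGB2BGR)
    if crop: x0,y0,x1,y1=crop; im=im[y0:y1,x0:x1]
    if k!=1: im=cv2.resize(im,None,fx=k,fy=k,interpolation=cv2.INTER_CUBIC)
    cv2.imwrite('pics/'+name+'.png',im)
def rays(d,px):
    px=np.array(px,float).reshape(-1,1,2)
    n=cv2.undistortPoints(px,d['K'],np.array(d['distortion'],float)).reshape(-1,2)
    r=np.c_[n,np.ones(len(n))]@d['T'][:3,:3].T
    return d['T'][:3,3],r
def onplane(d,px,z):
    o,r=rays(d,px);return o+r*((z-o[2])/r[:,2])[:,None]
def bydepth(d,px):
    px=np.array(px).reshape(-1,2);z=d['range_z'][px[:,1].astype(int),px[:,0].astype(int)]
    o,r=rays(d,px);p=o+r*z[:,None];p[z<=0]=np.nan;return p
def proj(d,P):
    P=np.array(P,float).reshape(-1,3);Ti=np.linalg.inv(d['T']);c=P@Ti[:3,:3].T+Ti[:3,3]
    return cv2.projectPoints(c.reshape(-1,1,3),np.zeros(3),np.zeros(3),d['K'],np.array(d['distortion'],float))[0].reshape(-1,2)
E
python3 - <<'E'
from h import *
import pickle
print(ctrl.sense())
for n in('scene','top','wrist'):
    d=snap(n);save(d,n+'0');print(n,d['fov_y'],d['T'].round(3).tolist())
    pickle.dump(d,open(n+'0.pkl','wb'))
E
```

```text
pics
{'clock': 0.0, 'joint_pos': array([-7.69557290e+01,  2.05995016e+01,  8.65990771e+01, -3.88700426e-04,
        7.29077598e+01, -6.59493720e+00]), 'joint_vel': array([ 0.02063567, -0.0149672 ,  0.0648508 , -0.08924734,  0.06290457,
       -0.02152055]), 'tau': array([ 5.72816163e-06, -5.27613616e+01, -2.78616536e+01, -3.11080885e-04,
        1.29824487e-02,  4.00657001e-06]), 'tcp_pos': array([ 0.20149845, -0.56446225,  0.24443668]), 'eef_rot': array([-1.79894322e+02, -1.18440461e-02,  1.96393118e+01]), 'wrist_force': array([0.57345373, 0.12828829, 0.57673445]), 'wrist_torque': array([ 0.01000281, -0.00051141,  0.02294127]), 'finger_gap': 0.08537267468244374}
scene 53.14903699648693 [[-0.753, 0.412, -0.513, 1.207], [0.658, 0.462, -0.595, 0.82], [-0.008, -0.785, -0.619, 0.932], [0.0, 0.0, 0.0, 1.0]]
top 54.91407485076266 [[0.017, -0.989, 0.145, 0.382], [-1.0, -0.016, 0.007, 0.003], [-0.005, -0.146, -0.989, 1.103], [0.0, 0.0, 0.0, 1.0]]
wrist 64.53708181212257 [[0.336, -0.895, -0.292, 0.277], [-0.942, -0.32, -0.104, -0.538], [-0.001, 0.31, -0.951, 0.374], [0.0, 0.0, 0.0, 1.0]]
```

View pics/scene0.png

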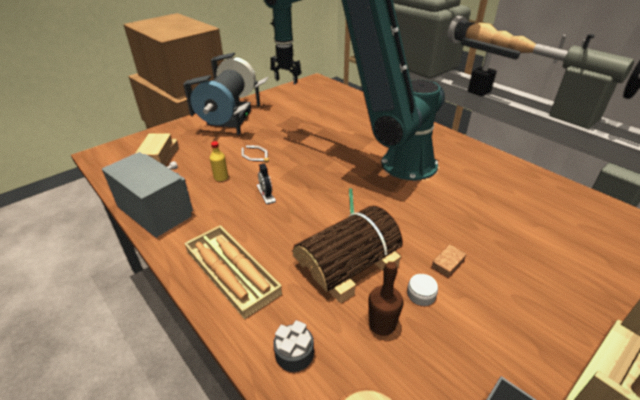

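View pics/top0.png

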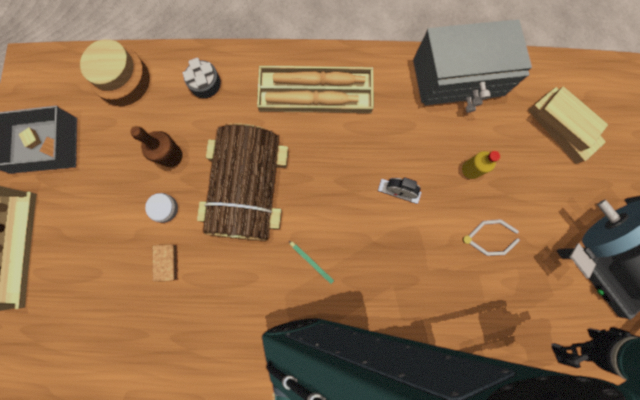

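View pics/wrist0.png

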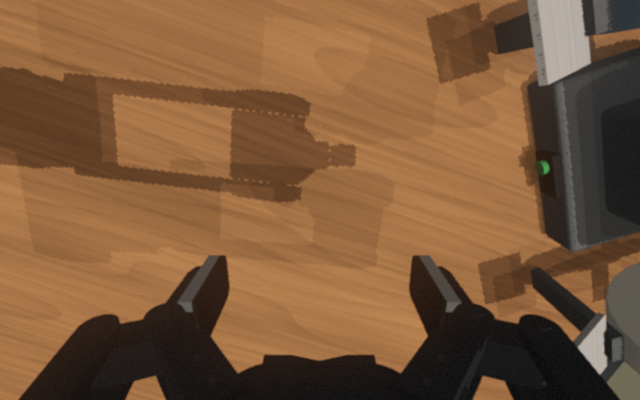

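Run:
```python
from h import *
import pickle
t=pickle.load(open('top0.pkl','rb'));s=pickle.load(open('scene0.pkl','rb'))
save(t,'topg',(350,150,450,225),6);save(s,'sceneg',(230,150,300,215),8);save(t,'topl',(180,110,310,260),4);save(s,'scenel',(280,180,420,310),4)
for n,d in(('t',t),('s',s)):
    print(d['range_z'].min(),d['range_z'].max())
# point clouds
def cloud(d,box):
    x0,y0,x1,y1=box;u,v=np.meshgrid(np.arange(x0,x1),np.arange(y0,y1));px=np.c_[u.ravel(),v.ravel()];return px,bydepth(d,px)
px,P=cloud(t,(350,150,450,225))
m=P[:,2]>0.085;print('gauge top pts',m.sum(),P[m].mean(0),P[m].min(0),P[m].max(0))
q=P[(P[:,2]>0.006)&(P[:,2]<0.018)];print(len(q),q.min(0),q.max(0))
c,(w,h),a=cv2.minAreaRect(q[:,:2].astype(np.float32));print(c,w,h,a)
px,P=cloud(t,(190,110,300,250))
m=P[:,2]>0.09;c,wh,a=cv2.minAreaRect(P[m][:,:2].astype(np.float32));print('log',c,wh,a,P[m][:,2].max())
```

```text
0.0 2.063788
0.0 3.99946
gauge top pts 315 [ 0.57003671 -0.22444835  0.1119939 ] [ 0.54963596 -0.26372952  0.08507955] [ 0.59324452 -0.19325404  0.1352605 ]
193 [ 0.51458945 -0.33226068  0.00623238] [ 0.65695249 -0.12700886  0.0175365 ]
(0.5647323131561279, -0.22963473200798035) 0.1711081713438034 0.15135233104228973 74.54597473144531
log (0.5768426060676575, 0.21833263337612152) (0.1644146740436554, 0.3008432388305664) 84.81017303466797 0.14186535066431416
```

View pics/topg.png

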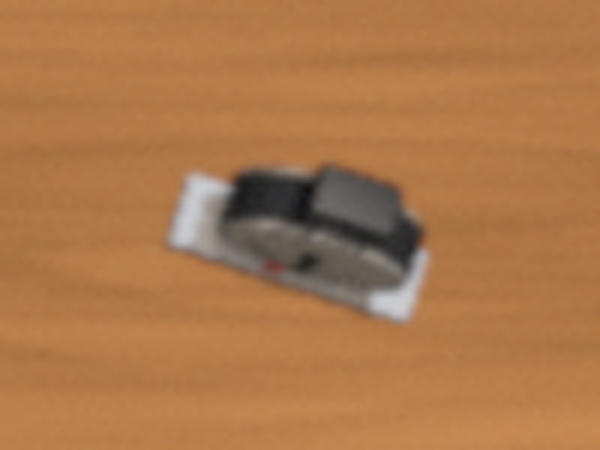

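View pics/sceneg.png

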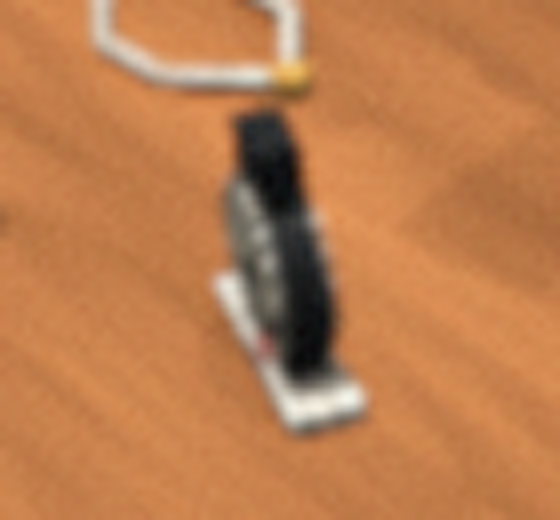

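View pics/topl.png

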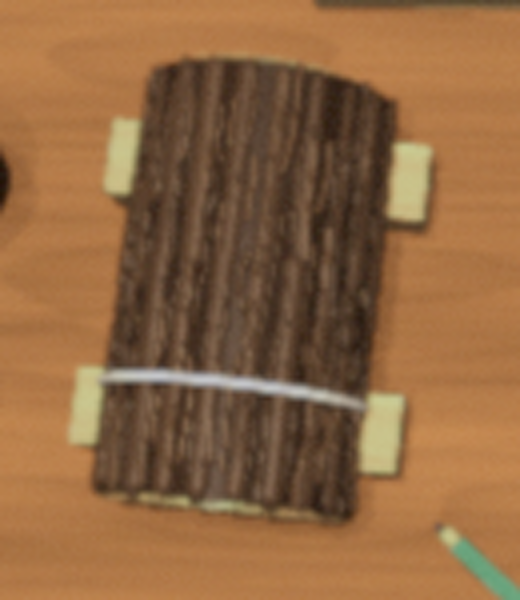

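View pics/scenel.png

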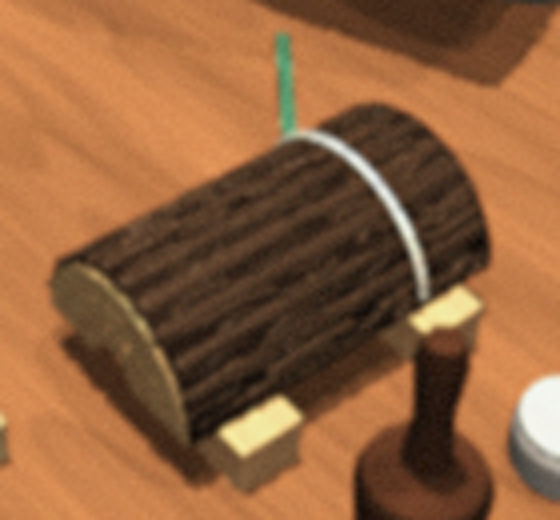

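Run:
```python
from h import *
import pickle
from scipy.optimize import least_squares
t=pickle.load(open('top0.pkl','rb'));s=pickle.load(open('scene0.pkl','rb'))
w=pickle.load(open('wrist0.pkl','rb'));print('handeye',np.array(w['hand_eye']).round(4).tolist())
f=t['frame'].astype(int);
# grip block top: dark pixels with depth high
def cloud(d,box):
    x0,y0,x1,y1=box;u,v=np.meshgrid(np.arange(x0,x1),np.arange(y0,y1));px=np.c_[u.ravel(),v.ravel()];return px,bydepth(d,px)
hsv=cv2.cvtColor(t['frame'],cv2.COLOR_RGB2HSV)
# base corners on top plane z=.012 (pixels from 6x crop, crop origin 350,150)
cs=np.array([[190,172],[165,243],[408,321],[428,252]])/6+[350,150]-.42
B=onplane(t,cs,.012);print('base corners',B.round(4).tolist())
print('centre',B.mean(0), 'x edges',[np.degrees(np.arctan2(*(B[a]-B[b])[[1,0]])) for a,b in((1,2),(0,3))],np.linalg.norm(B[1]-B[2]),np.linalg.norm(B[0]-B[1]))
px,P=cloud(t,(395,170,422,195));m=P[:,2]>.125
print('grip top',m.sum(),P[m].mean(0),cv2.minAreaRect(P[m][:,:2].astype(np.float32)))
# log fits from both clouds
for n,d,box in(('t',t,(190,110,300,250)),('s',s,(280,190,420,310))):
    px,P=cloud(d,box)
    k=(P[:,2]>.075)&(P[:,2]<.16)&(abs(P[:,1]-.21)<.11)&(abs(P[:,0]-.57)<.17)
    Q=P[k]
    def res(p,Q):
        a=np.array([np.cos(p[0]),np.sin(p[0])]);nrm=np.array([-a[1],a[0]])
        v=(Q[:,:2]@nrm)-p[1];return np.hypot(v,Q[:,2]-p[3])-p[2]
    r=least_squares(res,[-.09,.26,.092,.045],args=(Q,),loss='soft_l1',f_scale=.003)
    r2=least_squares(lambda p:res([p[0],p[1],.092,p[2]],Q),[-.09,.26,.045],loss='soft_l1',f_scale=.003)
    print(n,len(Q),np.degrees(r.x[0]),r.x,'fixedR',np.degrees(r2.x[0]),r2.x,np.sqrt(np.mean(r2.fun**2)))
    # chalk
    h=cv2.cvtColor(d['frame'],cv2.COLOR_RGB2HSV)[px[:,1],px[:,0]]
    c=k&(h[:,1]<70)&(h[:,2]>120)
    C=P[c];print('chalk',len(C))
    A=np.linalg.svd(C[:,:2]-C[:,:2].mean(0))[2][0];print(C.mean(0),np.degrees(np.arctan2(A[1],A[0]))%180, C[:,1].min(),C[:,1].max())
    a=np.array([np.cos(r2.x[0]),np.sin(r2.x[0])]);nn=np.array([-a[1],a[0]])
    print('line_axis',np.median(C[:,:2]@a)*a+r2.x[1]*nn,'along',(C[:,:2]@a).std(), 'log ends',np.percentile(Q[:,:2]@a,[.5,99.5]))
# bystanders
for n,(u,v) in dict(mallet=(143,134),tin=(160,207),glue=(492,157)).items(): print(n,bydepth(t,[[u,v]]))
```

```text
handeye [[0.0001, -0.9507, -0.3103, 0.0803], [1.0, -0.0002, 0.001, 0.0004], [-0.001, -0.3103, 0.9507, -0.1293], [0.0, 0.0, 0.0, 1.0]]
base corners [[0.6072, -0.1765, 0.012], [0.5723, -0.1642, 0.012], [0.5364, -0.2807, 0.012], [0.5701, -0.2911, 0.012]]
centre [ 0.5714973  -0.22812284  0.012     ] x edges [np.float64(72.88289295114429), np.float64(72.03717967739523)] 0.1219673684550608 0.037062622399896765
grip top 142 [ 0.57110038 -0.2277324   0.13051696] ((0.5716509819030762, -0.2281656116247177), (0.03911757096648216, 0.024906344711780548), 69.7533950805664)
t 6972 -4.335207736594699 [-0.07566365  0.26271965  0.09232517  0.04205521] fixedR -4.332877966024726 [-0.07562299  0.26266795  0.04242869] 0.003253464010093759
chalk 255
[0.5044363  0.21571212 0.12246098] 85.21281370374078 0.13395067813944364 0.3112280235477539
line_axis [0.50681045 0.22502107] along 0.013027455832061222 log ends [0.40933081 0.70518252]
s 4479 -4.7744171903923425 [-0.0833293   0.26869073  0.08811404  0.04645185] fixedR -4.749201114036071 [-0.0828892   0.26710893  0.04228706] 0.00781705552714593
chalk 178
[0.50692023 0.25372434 0.1201772 ] 85.63050973302035 0.15793323283893912 0.3156226960660792
line_axis [0.50681883 0.22592288] along 0.0047584415059899535 log ends [0.41201111 0.70630105]
mallet [[0.66531229 0.43239187 0.21945434]]
tin [[0.50837969 0.44800757 0.04710025]]
glue [[ 0.63716659 -0.4371373   0.16069082]]
```

```bash
cat >> h.py <<'E'
def delta(Rt,pt):
    "turn+shift from the present pose to target, in present tool axes"
    T=T_tool(ctrl.sense());r=R.from_matrix(T[:3,:3].T@Rt).as_rotvec();return r.round(4),(T[:3,:3].T@(pt-T[:3,3])*1000).round(1),(Rt.T@(pt-T[:3,3])*1000).round(1)
def down(yaw): return (R.from_euler('z',yaw,degrees=True)*R.from_euler('x',180,degrees=True)).as_matrix()
E
python3 - <<'E'
from h import *
import pickle
w=pickle.load(open('wrist0.pkl','rb'));he=np.array(w['hand_eye'])
D=np.array([.5715,-.228,.056])
for a in(30,40,45):
  for rng in (.24,.28,.32):
    Rt=down(-17.7)@R.from_euler('y',a,degrees=True).as_matrix()
    ray=np.array([0,(110-200)/317,1]);ray=ray/np.linalg.norm(ray)*rng
    pc=he[:3,:3]@ray+he[:3,3]
    p=D-Rt@pc; v=Rt@he[:3,:3]@ray/rng
    print(a,rng,p.round(3),'view dir',v.round(2),*delta(Rt,p))
E
```

```text
30 0.24 [ 0.461 -0.192  0.116] view dir [ 0.44 -0.14 -0.88] [-0.172   0.5051  0.6362] [ 369.2 -263.8  128.9] [  51.3 -433.8  177.9]
30 0.28 [ 0.443 -0.186  0.152] view dir [ 0.44 -0.14 -0.88] [-0.172   0.5051  0.6362] [ 354.4 -275.2   93.5] [  52.9 -433.8  137.9]
30 0.32 [ 0.425 -0.18   0.187] view dir [ 0.44 -0.14 -0.88] [-0.172   0.5051  0.6362] [ 339.6 -286.6   58.1] [  54.4 -433.9   98. ]
40 0.24 [ 0.452 -0.189  0.095] view dir [ 0.58 -0.19 -0.79] [-0.2287  0.6731  0.6241] [ 362.3 -269.   150. ] [  -0.6 -433.8  194.8]
40 0.28 [ 0.429 -0.182  0.127] view dir [ 0.58 -0.19 -0.79] [-0.2287  0.6731  0.6241] [ 342.8 -284.   118.4] [   1.  -433.8  154.8]
40 0.32 [ 0.406 -0.174  0.158] view dir [ 0.58 -0.19 -0.79] [-0.2287  0.6731  0.6241] [ 323.4 -298.9   86.8] [   2.5 -433.9  114.8]
45 0.24 [ 0.449 -0.188  0.084] view dir [ 0.65 -0.21 -0.73] [-0.2571  0.7571  0.6168] [ 359.9 -270.8  161.1] [ -27.5 -433.8  199.7]
45 0.28 [ 0.424 -0.18   0.113] view dir [ 0.65 -0.21 -0.73] [-0.2571  0.7571  0.6168] [ 338.4 -287.3  131.8] [ -25.9 -433.8  159.8]
45 0.32 [ 0.398 -0.172  0.143] view dir [ 0.65 -0.21 -0.73] [-0.2571  0.7571  0.6168] [ 316.8 -303.9  102.4] [ -24.4 -433.9  119.8]
```

```bash
python3 -m jog '0 0 0 28 -24 0 0;0 0 0 28 -24 0 0;0 0 0 28 -24 0 0;0 0 0 28 -24 0 0;0 0 0 28 -24 0 0;0 0 0 28 -24 0 0;0 0 0 28 -24 0 0;0 0 0 28 -24 0 0;0 0 0 28 -24 0 0;0 0 0 28 -24 0 0;0 0 0 28 -24 0 0;0 0 0 28 -24 0 0'
python3 -m jog '-.0286 .084 .0685 0 0 0 0;-.0286 .084 .0685 0 0 0 0;-.0286 .084 .0685 0 0 0 0;-.0286 .084 .0685 0 0 0 0;-.0286 .084 .0685 0 0 0 0;-.0286 .084 .0685 0 0 0 0;-.0286 .084 .0685 0 0 0 0;-.0286 .084 .0685 0 0 0 0;-.0286 .084 .0685 0 0 0 0;0 0 0 0 0 0 0'
python3 - <<'E'
from h import *
Rt=down(-17.7)@R.from_euler('y',45,degrees=True).as_matrix()
print(delta(Rt,np.array([.424,-.18,.113])),ctrl.sense()['joint_pos'])
E
```

```text
clock: 1.15
tcp_pos: [0.4217, -0.1791, 0.2453]
eef_rot: [-180.0, 0.0, 19.6]
wrist_force: [0.2, -0.1, -0.3]
finger_gap: 0.0853
clock: 1.98
tcp_pos: [0.4228, -0.176, 0.2445]
eef_rot: [179.2, -41.9, -14.1]
wrist_force: [0.3, 0.1, -1.1]
finger_gap: 0.0855
(array([-0.03  ,  0.0539,  0.0459]), array([-86.2,   2.3,  99.3]), array([-91.3,   3.4,  94.6])) [-48.57064467  -4.60932531 134.50497021  59.85233402  25.11401546
   5.7518771 ]
```

Run:
```python
from h import *
d=snap('wrist');save(d,'w1')
import pickle;pickle.dump(d,open('w1.pkl','wb'));print(proj(d,[[.5715,-.228,.056]]))
```

```text
[[327.65518034 170.78208256]]
```

View pics/w1.png

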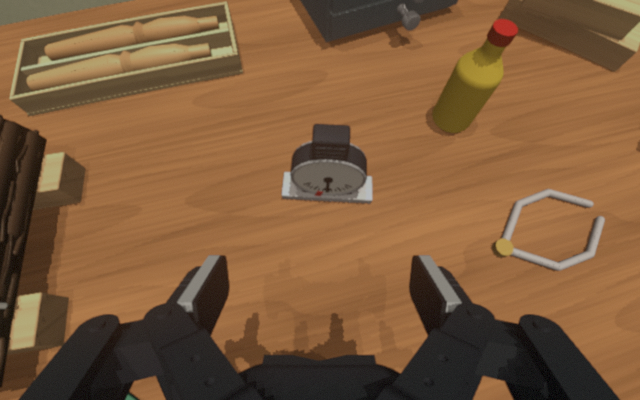

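```bash
python3 -m jog '0 0 0 -15 0 30 0;0 0 0 -15 0 30 0;0 0 0 -15 0 30 0;0 0 0 -15 0 30 0;0 0 0 0 0 0 0'
python3 - <<'E'
from h import *
d=snap('wrist');save(d,'w2')
import pickle;pickle.dump(d,open('w2.pkl','wb'));p=proj(d,[[.5715,-.228,.056]])[0];print(p,ctrl.sense()['joint_pos'])
x,y=p.astype(int);save(d,'w2c',(x-65,y-50,x+65,y+50),6)
E
```

```text
clock: 2.45
tcp_pos: [0.4651, -0.1895, 0.1755]
eef_rot: [179.9, -41.8, -13.6]
wrist_force: [-0.7, 0.1, -0.3]
finger_gap: 0.0858
[331.22089341 176.99361207] [-44.57625893  10.54876524 135.9021865  100.52150768  20.353462
 -35.31908003]
```

View pics/w2c.png

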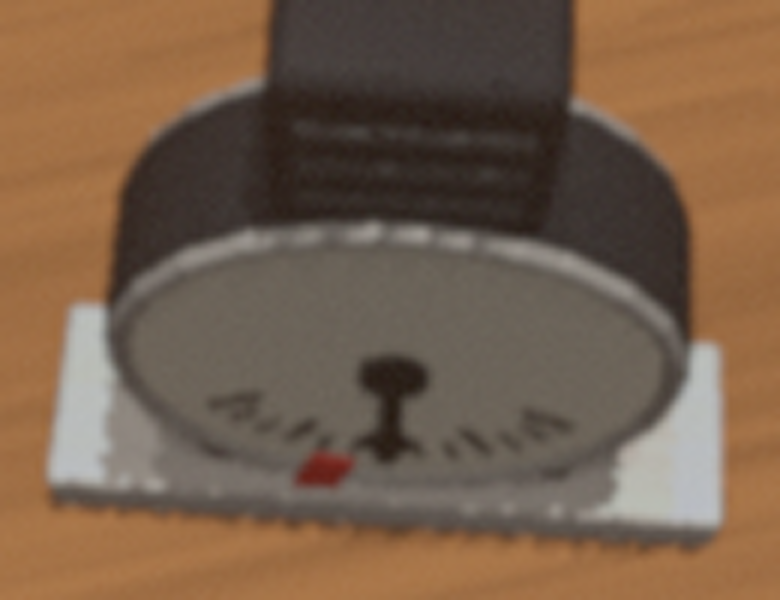

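Run:
```python
from h import *
import pickle
d=pickle.load(open('w2.pkl','rb'))
x0,y0=331-65,176-50
f=d['frame'];hsv=cv2.cvtColor(f,cv2.COLOR_RGB2HSV)
m=((hsv[...,0]<6)|(hsv[...,0]>174))&(hsv[...,1]>130)&(hsv[...,2]>60)
m[:y0]=0;m[y0+100:]=0;m[:,:x0]=0;m[:,x0+130:]=0
v,u=np.nonzero(m);print(len(u),u.mean(),v.mean(),'crop',(u.mean()-x0+.5)*6,(v.mean()-y0+.5)*6)
c=lambda a,b:[a/6+x0-.42,b/6+y0-.42]
pts=dict(pivot=c(395,378),tip=c(388,455),marker=[u.mean(),v.mean()],rimL=c(112,330),rimR=c(688,365),baseFL=c(48,490),baseFR=c(720,527),baseBL=c(72,303),baseBR=c(720,343))
B=onplane(d,[pts[k] for k in('baseFL','baseFR','baseBL','baseBR')],.012)
print(B.round(4).tolist(),B.mean(0))
e=[np.degrees(np.arctan2(*(B[a]-B[b])[[1,0]])) for a,b in((0,1),(2,3))];print('yaw',e,np.linalg.norm(B[0]-B[1]),np.linalg.norm(B[0]-B[2]))
yaw=np.radians(72.3)
for yaw in np.radians([72.3,np.mean(e)]):
  gx=np.array([np.cos(yaw),np.sin(yaw),0]);gy=np.array([-gx[1],gx[0],0])
  C=np.array([.5715,-.228,0])
  for off in(.012,.014):
    o,r=rays(d,list(pts.values()))
    tt=((C+gy*off-o)@gy)/(r@gy);P=o+r*tt[:,None]-C
    G=np.c_[P@gx,P[:,2]]*1000
    for k,g in zip(pts,G):
        if not k.startswith('base'):print(k,g.round(1),end=' ')
    q=G-G[0];print('\n tip ang',np.degrees(np.arctan2(q[1,0],-q[1,1])),'marker ang',np.degrees(np.arctan2(q[2,0],-q[2,1])),np.hypot(*q[2]))
```

```text
35 319.62857142857143 203.97142857142856 crop 324.7714285714286 470.82857142857137
[[0.5724, -0.1667, 0.012], [0.5377, -0.2803, 0.012], [0.608, -0.1777, 0.012], [0.572, -0.2918, 0.012]] [ 0.57253915 -0.22912614  0.012     ]
yaw [np.float64(73.0239543045401), np.float64(72.4823805194291)] 0.11884319531640154 0.03730198356428182
pivot [-0.9 55.7] tip [-0.9 24.5] marker [10.  15.6] rimL [42.7 66.2] rimR [-44.6  67. ] 
 tip ang -0.03398616567476248 marker ang 15.218416055817533 41.48679285845789
pivot [-0.8 59.9] tip [-0.8 29.2] marker [ 9.9 20.5] rimL [42.  70.3] rimR [-43.9  71.1] 
 tip ang -0.03398616567479389 marker ang 15.218416055817492 40.831067929872084
pivot [-0.8 55.6] tip [-0.8 24.5] marker [10.1 15.8] rimL [42.6 66.9] rimR [-44.7  66.3] 
 tip ang -0.03399460528431852 marker ang 15.288977860780864 41.28449579213574
pivot [-0.7 59.9] tip [-0.7 29.2] marker [10.  20.7] rimL [42. 71.] rimR [-43.9  70.4] 
 tip ang -0.03399460528426058 marker ang 15.288977860780877 40.6318325803022
```

```bash
python3 -m jog '0 0 0 20 0 -28 0;0 0 0 20 0 -28 0;0 0 0 20 0 -28 0;0 -.12 0 0 0 0 0;0 -.12 0 0 0 0 0;0 -.12 0 0 0 0 0;0 -.12 0 0 0 0 0;0 -.12 0 0 0 0 0;0 -.12 0 0 0 0 0;0 0 0 0 0 0 0'
python3 - <<'E'
from h import *
print(delta(down(72.6),np.array([.572,-.2285,.22])),ctrl.sense()['joint_pos'])
E
```

```text
clock: 3.33
tcp_pos: [0.4749, -0.173, 0.2324]
eef_rot: [-177.8, -19.2, -11.7]
wrist_force: [2.2, -0.9, 0.9]
finger_gap: 0.0855
(array([ 0.2148, -0.3002, -1.4492]), array([96.3, 36.5, 45.3]), array([-23.9, 109.2,  12.4])) [-34.65605139   5.36166085 112.87925699  13.27850387  45.60056775
  58.66728996]
```

```bash
python3 -m jog '.0165 -.0231 -.1115 0 0 0 0;.0165 -.0231 -.1115 0 0 0 0;.0165 -.0231 -.1115 0 0 0 0;.0165 -.0231 -.1115 0 0 0 0;.0165 -.0231 -.1115 0 0 0 0;.0165 -.0231 -.1115 0 0 0 0;.0165 -.0231 -.1115 0 0 0 0;.0165 -.0231 -.1115 0 0 0 0;.0165 -.0231 -.1115 0 0 0 0;.0165 -.0231 -.1115 0 0 0 0;.0165 -.0231 -.1115 0 0 0 0;.0165 -.0231 -.1115 0 0 0 0;.0165 -.0231 -.1115 0 0 0 0;0 0 0 0 0 0 0'
python3 - <<'E'
from h import *
print(delta(down(72.6),np.array([.572,-.2285,.22])),ctrl.sense()['joint_pos'])
E
```

```text
clock: 4.5
tcp_pos: [0.472, -0.1687, 0.2286]
eef_rot: [179.9, -0.4, 73.0]
wrist_force: [0.2, -0.1, -0.2]
finger_gap: 0.0851
(array([ 0.001 , -0.0076,  0.0071]), array([-28.1, 113.1,   8.5]), array([-27.2, 113.3,   8.6])) [-27.88339946  13.40644708  99.74865543   0.47937056  66.86779669
 -11.07713897]
```

```bash
python3 -m jog '.001 -.0076 .007 -7 28 2 0;0 0 0 -7 28 2 0;0 0 0 -7 28 2 0;0 0 0 -6.5 29 2.5 0;0 0 0 0 0 0 0;0 0 0 0 0 0 0'
python3 - <<'E'
from h import *
d=snap('wrist');save(d,'w3')
import pickle;pickle.dump(d,open('w3.pkl','wb'));print(proj(d,[[.572,-.2285,.132]]))
print(delta(down(72.6),np.array([.572,-.2285,.115])))
px=np.array([[u,v] for u in range(250,390) for v in range(150,399)]);P=bydepth(d,px);m=(P[:,2]>.122)&(P[:,2]<.145)&(np.hypot(P[:,0]-.572,P[:,1]+.2285)<.04)
print(m.sum(),cv2.minAreaRect(P[m][:,:2].astype(np.float32)),P[m].mean(0))
E
```

```text
clock: 5.0
tcp_pos: [0.5718, -0.2294, 0.219]
eef_rot: [-179.9, -0.2, 72.2]
wrist_force: [-1.3, 0.3, -0.5]
finger_gap: 0.0852
[[317.51441686 206.67406018]]
(array([-0.0027, -0.0031, -0.0068]), array([  0. ,   1.5, 104. ]), array([  0.4,   1.2, 104. ]))
1715 ((0.5727606415748596, -0.22805434465408325), (0.03818867728114128, 0.025104863569140434), 72.92668151855469) [ 0.57345219 -0.22646103  0.13185834]
```

View pics/w3.png

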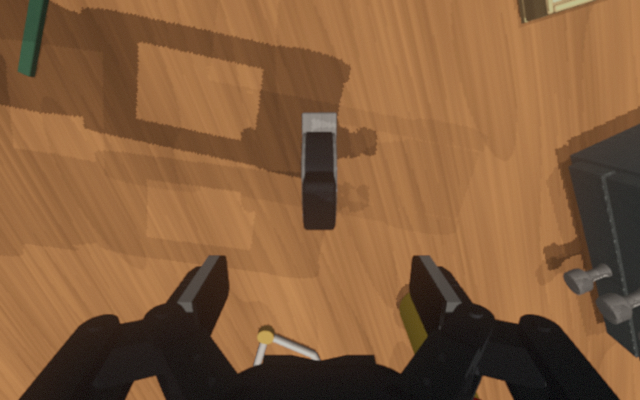

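```bash
python3 -m jog '-.0027 -.0031 -.010 0 0.7 26 0;0 0 0 0 0.7 26 0;0 0 0 0 0 20 0;0 0 0 0 0 16 0;0 0 0 0 0 10 0;0 0 0 0 0 6 0;0 0 0 0 0 0 0;0 0 0 0 0 0 0'
python3 - <<'E'
from h import *
print(delta(down(72.8),np.array([.5725,-.2283,.115])))
E
```

```text
clock: 5.72
tcp_pos: [0.5731, -0.2282, 0.1159]
eef_rot: [180.0, -0.0, 72.9]
wrist_force: [-0.5, 0.1, -0.3]
finger_gap: 0.0855
(array([ 0.0007, -0.0004,  0.0025]), array([-0.2, -0.6,  0.9]), array([-0.2, -0.6,  0.9]))
```

```bash
python3 -m jog '0 0 0 0 0 0 .3;0 0 0 0 0 0 .5;0 0 0 0 0 0 .6;0 0 0 0 0 0 .7;0 0 0 0 0 0 .8;0 0 0 0 0 0 1;0 0 0 0 0 0 1;0 0 0 0 0 0 1;0 0 0 0 0 0 1;0 0 0 0 0 0 1;0 0 0 0 0 0 1'
python3 -m jog '0 0 0 0 0 -10 1;0 0 0 0 0 -20 1;0 0 0 0 0 -30 1;0 0 0 0 0 -40 1;0 0 0 0 0 -40 1;0 0 0 0 0 -35 1;0 0 0 0 0 0 1'
python3 - <<'E'
from h import *
d=snap('wrist');save(d,'w4')
import pickle;pickle.dump(d,open('w4.pkl','wb'))
print(ctrl.sense()['joint_pos'])
for z in(.29,):print(delta(down(85.4),np.array([.507,.225,z])))
E
```

```text
clock: 6.63
tcp_pos: [0.5732, -0.2282, 0.1156]
eef_rot: [180.0, -0.0, 73.0]
wrist_force: [-1.8, 0.2, 4.9]
finger_gap: 0.0232
clock: 7.22
tcp_pos: [0.5768, -0.2301, 0.2987]
eef_rot: [179.2, 0.1, 73.0]
wrist_force: [1.9, -0.9, -2.5]
finger_gap: 0.0235
[-2.81470550e+01  1.97087917e+01  8.06255214e+01  4.04328953e-02
  7.91502170e+01 -1.11225274e+01]
(array([ 0.0088,  0.002 , -0.217 ]), array([ 414.5, -198.7,    2.7]), array([ 447.5, -104.8,    5. ]))
```

View pics/w4.png

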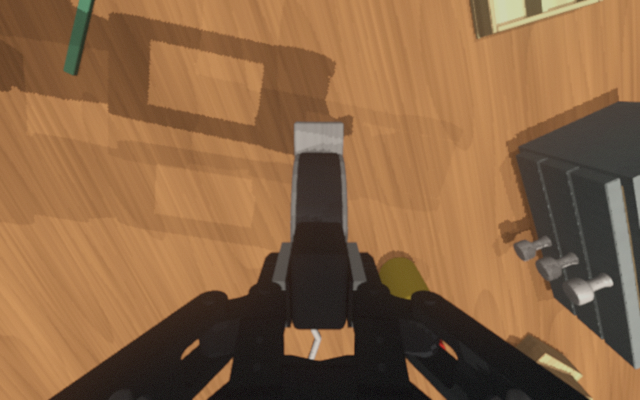

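```bash
python3 -m jog '0 0 0 17 -8 0 1;0 0 0 30 -14 0 1;0 0 0 36 -17.3 0 1;0 0 0 36 -17.3 0 1;0 0 0 36 -17.3 0 1;0 0 0 36 -17.3 0 1;0 0 0 36 -17.3 0 1;0 0 0 36 -17.3 0 1;0 0 0 36 -17.3 0 1;0 0 0 36 -17.3 0 1;0 0 0 36 -17.3 0 1;0 0 0 28 -13.4 0 1;0 0 0 15 -7.2 0 1;0 0 -.04 0 0 0 1;0 0 -.07 0 0 0 1;0 0 -.07 0 0 0 1;0 0 -.037 0 0 0 1;0 0 0 0 0 0 1;0 0 0 0 0 0 1'
python3 - <<'E'
from h import *
print(delta(down(85.4),np.array([.507,.225,.29])),ctrl.sense()['joint_pos'])
d=snap('wrist');save(d,'w5');t=snap('top');save(t,'t5');s=snap('scene');save(s,'s5')
import pickle;pickle.dump((d,t,s),open('w5.pkl','wb'))
E
```

```text
clock: 8.85
tcp_pos: [0.5038, 0.2253, 0.2887]
eef_rot: [-179.8, 0.0, 85.3]
wrist_force: [-0.9, -0.2, -3.0]
finger_gap: 0.0232
(array([-0.003 ,  0.0005, -0.0013]), array([-0. ,  3.2, -1.3]), array([-0. ,  3.2, -1.3])) [1.69018396e+01 1.45309090e+01 8.90140318e+01 3.49931927e-02
 7.66265376e+01 2.15689766e+01]
```

View pics/w5.png

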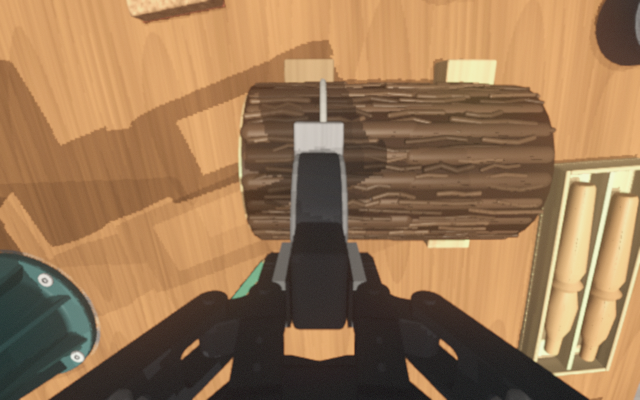

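View pics/t5.png

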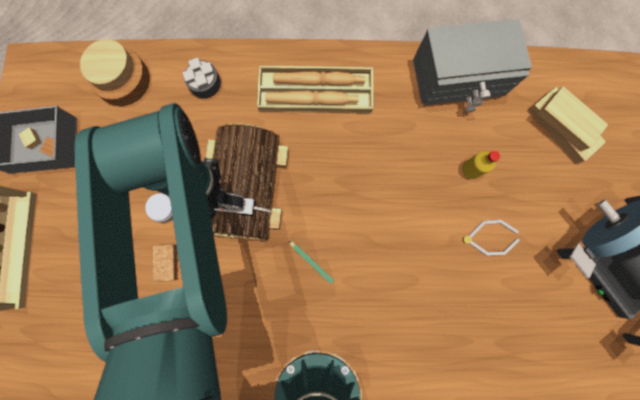

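View pics/s5.png

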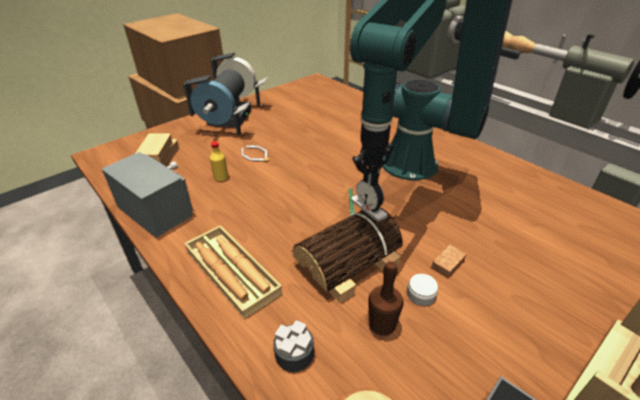

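Run:
```python
from h import *
import pickle
d,t,s=pickle.load(open('w5.pkl','rb'))
hsv=cv2.cvtColor(d['frame'],cv2.COLOR_RGB2HSV)
m=np.zeros((400,640),bool);m[82:121,315:335]=(hsv[82:121,315:335,1]<70)&(hsv[82:121,315:335,2]>100)
v,u=np.nonzero(m);P=bydepth(d,np.c_[u,v]);P=P[P[:,2]>.05];print(len(P),np.median(P,0),P.min(0),P.max(0))
a=np.array([np.cos(np.radians(-4.6)),np.sin(np.radians(-4.6))])
print('along log: chalk',np.median(P[:,:2]@a),np.std(P[:,:2]@a),'axis pt',np.array([.507,.225])@a, 'line yaw',np.degrees(np.arctan2(*np.polyfit(P[:,1],P[:,0],1)[:1],1)))
# base of gauge in wrist view
print(bydepth(d,[[300,130],[319,130],[338,130],[319,145]]))
save(s,'s5c',(325,160,425,260),6)
save(d,'w5c',(260,60,380,180),5)
# bark crest height near chalk line: top cam
tt=pickle.load(open('top0.pkl','rb'))
u,v=np.meshgrid(np.arange(195,290),np.arange(190,230));Q=bydepth(tt,np.c_[u.ravel(),v.ravel()])
nn=np.array([-a[1],a[0]]);al=Q[:,:2]@a-np.array([.507,.225])@a;y=Q[:,:2]@nn-np.array([.507,.225])@nn
for lo in range(-80,80,8):
    k=(abs(al)<.018)&(y*1000>=lo)&(y*1000<lo+8)&(Q[:,2]>.05)
    if k.sum():print(lo+4,k.sum(),'r',(1000*np.median(np.hypot(y[k],Q[k,2]-.045))).round(1),(1000*Q[k,2].mean()).round(1))
```

```text
302 [0.51349169 0.29584535 0.10667748] [0.50879512 0.2796724  0.06184247] [0.51879999 0.31470012 0.12368333]
along log: chalk 0.48836339786247424 0.0021558706100114912 axis pt 0.48732213340332403 line yaw 5.060652111594919
[[0.49523039 0.27992327 0.18702414]
 [0.50884705 0.27871827 0.18620559]
 [0.52250624 0.27763998 0.18644549]
 [0.50796055 0.26784841 0.18582766]]
-76 47 r 90.6 95.2
-68 51 r 91.3 106.1
-60 45 r 90.3 112.8
-52 53 r 92.1 120.9
-44 41 r 91.6 125.3
-36 45 r 90.0 127.6
-28 54 r 90.0 130.5
-20 42 r 88.6 132.1
-12 44 r 89.4 133.9
-4 47 r 91.8 136.5
4 37 r 92.1 137.2
12 44 r 88.7 133.4
20 42 r 89.8 132.6
28 36 r 89.4 130.6
36 41 r 90.0 127.7
44 40 r 91.2 124.9
52 29 r 91.9 121.0
60 32 r 89.4 111.8
68 25 r 90.7 105.7
76 25 r 90.7 96.1
```

View pics/s5c.png

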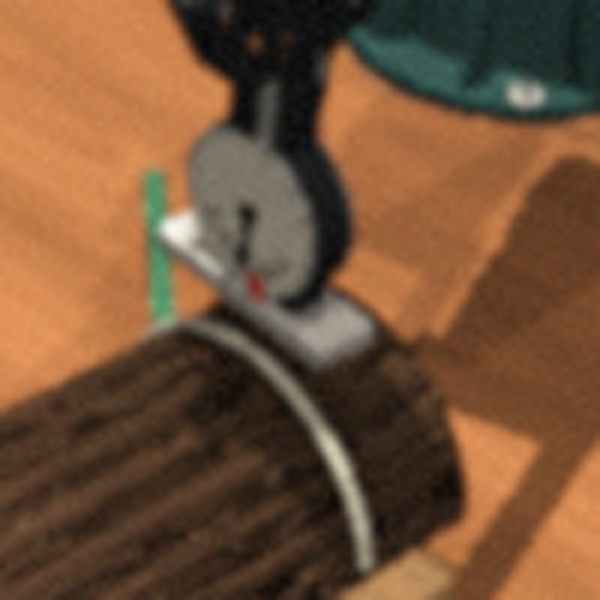

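View pics/w5c.png

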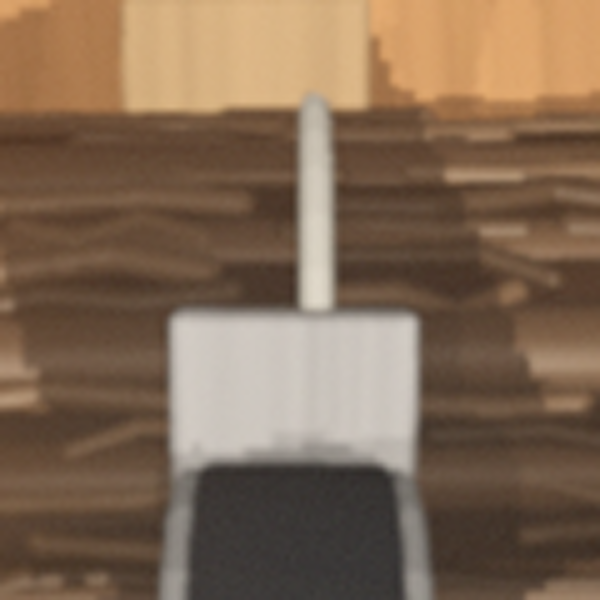

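```bash
python3 -m jog '-.003 0 -.001 0 3.7 0 1;0 0 0 0 0 8 1;0 0 0 0 0 12 1;0 0 0 0 0 8 1;0 0 0 0 0 3 1;0 0 0 0 0 0 1;0 0 0 0 0 0 1'; python3 -m jog '0 0 0 0 0 1.5 1;0 0 0 0 0 0 1'
```

```text
clock: 9.58
tcp_pos: [0.5087, 0.2253, 0.2593]
eef_rot: [179.8, -0.0, 85.4]
wrist_force: [0.7, 0.5, -2.9]
finger_gap: 0.0236
clock: 9.75
tcp_pos: [0.509, 0.2254, 0.2583]
eef_rot: [179.8, -0.1, 85.5]
wrist_force: [0.8, 0.2, -3.8]
finger_gap: 0.0231
```

```bash
python3 -m jog '0 0 0 0 0 1 1;0 0 0 0 0 0 1'; python3 -m jog '0 0 0 0 0 1 1;0 0 0 0 0 0 1'
```

```text
clock: 9.92
tcp_pos: [0.5088, 0.2254, 0.2571]
eef_rot: [179.8, -0.0, 85.5]
wrist_force: [-0.0, 0.1, -3.3]
finger_gap: 0.0231
clock: 10.08
tcp_pos: [0.5087, 0.2253, 0.2559]
eef_rot: [179.8, -0.0, 85.5]
wrist_force: [-0.5, 0.3, -4.1]
finger_gap: 0.023
```

```bash
python3 -m jog '0 0 0 0 -1 1 1;0 0 0 0 0 0 1'; python3 -m jog '0 0 0 0 0 1 1;0 0 0 0 0 0 1';python3 -m jog '0 0 0 0 0 .7 1;0 0 0 0 0 0 1'
```

```text
clock: 10.25
tcp_pos: [0.5074, 0.2254, 0.2548]
eef_rot: [179.8, -0.0, 85.5]
wrist_force: [-0.3, 0.1, -3.9]
finger_gap: 0.0228
clock: 10.42
tcp_pos: [0.5076, 0.2254, 0.2538]
eef_rot: [179.8, -0.0, 85.5]
wrist_force: [0.2, 0.8, -3.8]
finger_gap: 0.0233
clock: 10.58
tcp_pos: [0.5077, 0.2254, 0.2531]
eef_rot: [179.8, -0.0, 85.5]
wrist_force: [0.3, 0.6, -2.4]
finger_gap: 0.023
```

```bash
python3 -m jog '0 0 0 0 0 .7 1;0 0 0 0 0 0 1'; python3 -m jog '0 0 0 0 0 .5 1;0 0 0 0 0 0 1'
```

```text
clock: 10.75
tcp_pos: [0.5078, 0.2254, 0.2528]
eef_rot: [179.8, -0.0, 85.5]
wrist_force: [0.1, 0.4, -1.7]
finger_gap: 0.0232
clock: 10.92
tcp_pos: [0.5079, 0.2255, 0.2527]
eef_rot: [179.8, -0.1, 85.5]
wrist_force: [-2.1, -0.4, 5.0]
finger_gap: 0.0234
```

```bash
python3 -m jog '0 0 0 0 0 0 1;0 0 0 0 0 0 1;0 0 0 0 0 0 1;0 0 0 0 0 0 1;0 0 0 0 0 0 1;0 0 0 0 0 0 1;0 0 0 0 0 0 1'
python3 - <<'E'
from h import *
import pickle
s=snap('scene');save(s,'s6c',(325,160,425,260),6);d=snap('wrist');save(d,'w6c',(260,60,380,180),5)
pickle.dump((d,s),open('w6.pkl','wb'))
E
```

```text
clock: 11.5
tcp_pos: [0.5079, 0.2255, 0.2527]
eef_rot: [179.8, -0.1, 85.5]
wrist_force: [-2.3, -0.5, 5.0]
finger_gap: 0.0234
```

View pics/s6c.png

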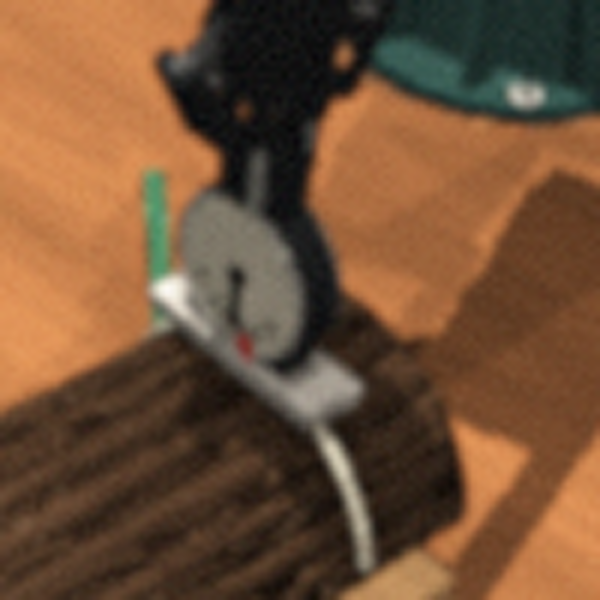

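View pics/w6c.png

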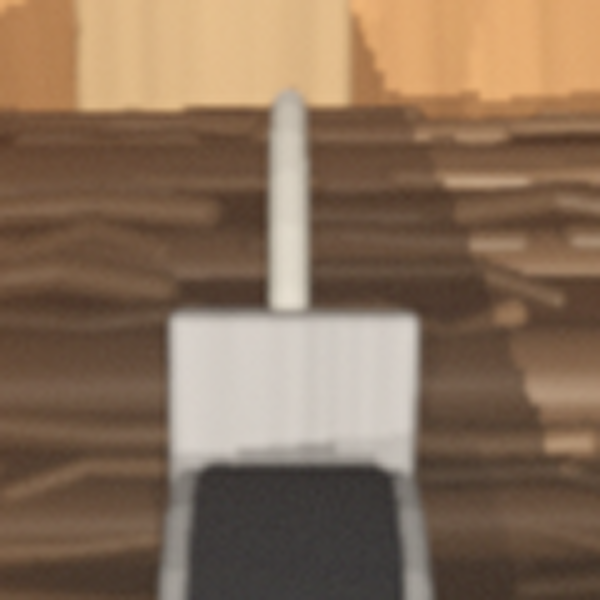

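```bash
python3 -m jog '0 0 0 0 0 -.6 1;0 0 0 0 0 0 1'; python3 -m jog '0 -.0166 0 3.46 0 0 1;0 -.0166 0 3.46 0 0 1;0 0 0 0 0 0 1'
```

```text
clock: 11.77
tcp_pos: [0.5078, 0.2255, 0.2527]
eef_rot: [179.8, -0.0, 85.5]
wrist_force: [-0.9, -0.8, 2.4]
finger_gap: 0.0231
clock: 12.02
tcp_pos: [0.5085, 0.2326, 0.2526]
eef_rot: [179.8, 2.0, 85.5]
wrist_force: [-0.4, -4.8, 2.8]
finger_gap: 0.0231
```

```bash
python3 -m jog '0 -.0166 0 3.46 0 -.3 1;0 -.0166 0 3.46 0 -.1 1;0 0 0 0 0 0 1'; python3 -m jog '0 -.0166 0 3.46 0 0 1;0 -.0166 0 3.46 0 0 1;0 0 0 0 0 0 1';python3 -m jog '0 -.0166 0 3.46 0 0 1;0 -.0166 0 3.46 0 0 1;0 0 0 0 0 0 1'
```

```text
clock: 12.27
tcp_pos: [0.5088, 0.2408, 0.2521]
eef_rot: [179.9, 3.8, 85.5]
wrist_force: [-0.3, 0.5, -1.3]
finger_gap: 0.0233
clock: 12.52
tcp_pos: [0.5093, 0.2474, 0.2517]
eef_rot: [179.8, 5.7, 85.5]
wrist_force: [-0.6, -0.6, -2.7]
finger_gap: 0.023
clock: 12.77
tcp_pos: [0.51, 0.2541, 0.2512]
eef_rot: [179.8, 7.6, 85.5]
wrist_force: [0.4, -0.7, -2.7]
finger_gap: 0.0229
```

```bash
python3 -m jog '0 -.0166 0 3.46 0 0.1 1;0 -.0166 0 3.46 0 0.1 1;0 0 0 0 0 0 1'; python3 -m jog '0 -.0166 0 3.46 0 0.1 1;0 -.0166 0 3.46 0 0.1 1;0 0 0 0 0 0 1';python3 -m jog '0 -.0166 0 3.46 0 0 1;0 -.0166 0 3.46 0 0 1;0 -.0166 0 3.46 0 0 1;0 -.0166 0 3.46 0 0 1;0 0 0 0 0 0 1;0 0 0 0 0 0 1'
python3 - <<'E'
from h import *
s=ctrl.sense();T=T_tool(s)
print(s['tcp_pos'],s['eef_rot'],'tilt',np.degrees(np.arcsin(-T[2,0])), 'base centre',T[:3,3]+T[:3,2]*.1156)
E
```

```text
clock: 13.02
tcp_pos: [0.5105, 0.2608, 0.25]
eef_rot: [179.8, 9.5, 85.5]
wrist_force: [0.5, 0.1, -3.3]
finger_gap: 0.0234
clock: 13.27
tcp_pos: [0.5111, 0.2676, 0.2485]
eef_rot: [179.8, 11.4, 85.5]
wrist_force: [0.3, -0.0, -3.9]
finger_gap: 0.0233
clock: 13.77
tcp_pos: [0.512, 0.2805, 0.2455]
eef_rot: [179.8, 15.2, 85.5]
wrist_force: [-0.1, -0.1, -3.8]
finger_gap: 0.023
[0.51200443 0.28048073 0.24545392] [179.84047468  15.205366    85.46182199] tilt 15.205365997479031 base centre [0.50992631 0.25023092 0.13390128]
```

```bash
python3 -m jog '0 0 0 0 0 .7 1;0 0 0 0 0 0 1'; python3 -m jog '0 0 0 0 0 .7 1;0 0 0 0 0 0 1';python3 - <<'E'
from h import *
import pickle
s=snap('scene');save(s,'s7c',(335,170,425,260),6);d=snap('wrist');save(d,'w7');t=snap('top');save(t,'t7c',(180,150,280,250),6)
pickle.dump((d,s,t),open('w7.pkl','wb'))
E
```

```text
clock: 13.93
tcp_pos: [0.512, 0.2795, 0.2451]
eef_rot: [179.8, 15.2, 85.4]
wrist_force: [-0.1, 0.4, -3.4]
finger_gap: 0.0234
clock: 14.1
tcp_pos: [0.512, 0.2793, 0.2445]
eef_rot: [179.8, 15.2, 85.4]
wrist_force: [0.4, 0.1, -3.5]
finger_gap: 0.0231
```

View pics/s7c.png

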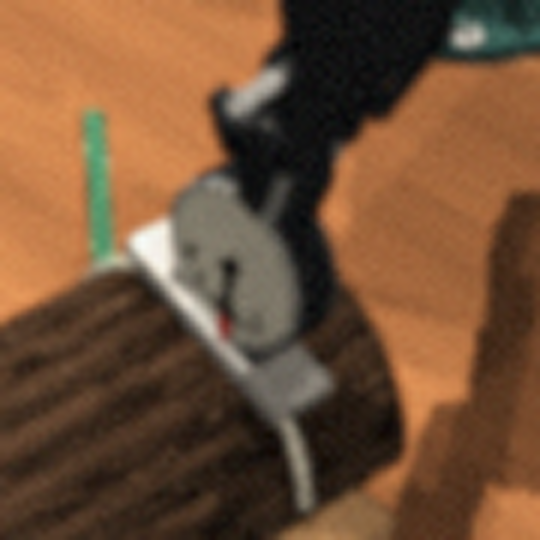

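View pics/w7.png

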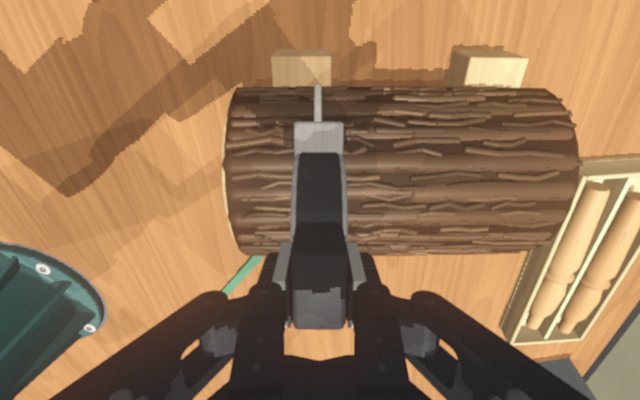

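View pics/t7c.png

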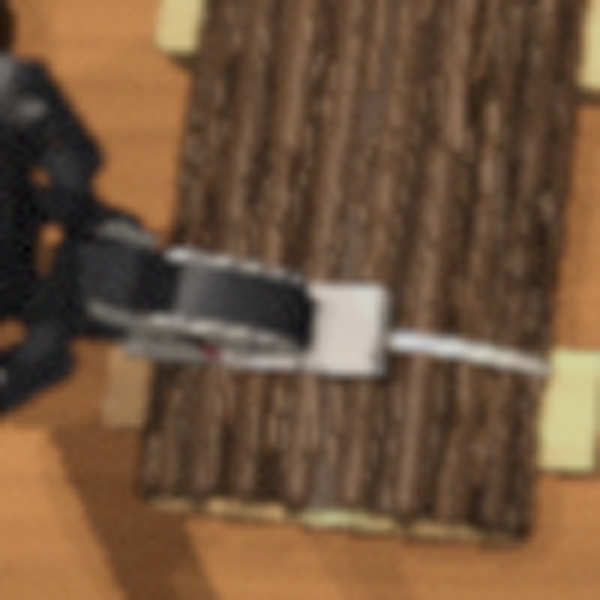

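```bash
cat > mk.py <<'E'
from h import *
import pickle
def red(im,box):
    x0,y0,x1,y1=box;c=im[y0:y1,x0:x1].astype(float)
    w=np.clip(c[...,0]-1.25*c[...,1:].mean(2)-45,0,None)  # redness weight
    hs=cv2.cvtColor(im[y0:y1,x0:x1],cv2.COLOR_RGB2HSV)
    w=w*((hs[...,0]<6)|(hs[...,0]>172))
    v,u=np.mgrid[y0:y1,x0:x1];return (w*u).sum()/w.sum(),(w*v).sum()/w.sum(),(w>0).sum()
def ang(d,T,tilt,side,name):
    D=T[:3,3]+T[:3,2]*(.1156-.056); n=-T[:3,1]  # gauge y = -tool y ; gauge z=-tool z
    F=D+n*side*.0125; p=proj(d,F)[0].round().astype(int)
    r=red(d['frame'],(p[0]-12,p[1]-4,p[0]+13,p[1]+16))
    o,q=rays(d,[r[:2]]);t=((F-o)@n)/(q@n);P=(o+q*t[:,None])[0]-F
    x=P@T[:3,0];z=-P@T[:3,2]
    h=np.cross([0,0,1],n);h/=np.linalg.norm(h);h*=np.sign(h@T[:3,0])
    print(name,'pivot px',proj(d,F)[0].round(1),'red',np.round(r,2),'in gauge',round(x*1000,1),round(z*1000,1),'ang',np.degrees(np.arctan2(x,-z)).round(2),'from plumb',np.degrees(np.arctan2(P@h,-P[2])).round(2))
E
python3 - <<'E'
from mk import *
def TT(p,e):return T_tool(dict(tcp_pos=p,eef_rot=e))
_,_,s5=pickle.load(open('w5.pkl','rb'));_,s6=pickle.load(open('w6.pkl','rb'));_,s7,t7=pickle.load(open('w7.pkl','rb'));t0=pickle.load(open('top0.pkl','rb'));s0=pickle.load(open('scene0.pkl','rb'))
T0=TT([.5728,-.2282,.1156],[180,0,72.8])
ang(t0,T0,0,1,'t0');ang(s0,T0,0,-1,'s0');
ang(s5,TT([.5038,.2253,.2887],[-179.8,0,85.3]),0,-1,'s5');ang(s6,TT([.5079,.2255,.2527],[179.8,-.1,85.5]),0,-1,'s6')
ang(s7,TT([.512,.2793,.2445],[179.8,15.2,85.4]),0,-1,'s7')
ang(t7,TT([.512,.2793,.2445],[179.8,15.2,85.4]),0,1,'t7')
ang(pickle.load(open('w2.pkl','rb')),T0,0,1,'w2')
ang(pickle.load(open('w1.pkl','rb')),T0,0,1,'w1')
E
```

```text
t0 pivot px [401.3 191.8] red [nan nan  0.] in gauge nan nan ang nan from plumb nan
s0 pivot px [260.8 183.7] red [nan nan  0.] in gauge nan nan ang nan from plumb nan
s5 pivot px [365.8 195.5] red [367.07 207.36   4.  ] in gauge 9.0 -38.1 ang 13.34 from plumb 13.34
s6 pivot px [364.  205.9] red [365.37 216.96   4.  ] in gauge 9.4 -35.8 ang 14.7 from plumb 14.8
s7 pivot px [372.9 214.3] red [372.   223.69   2.  ] in gauge 9.7 -34.2 ang 15.89 from plumb 0.69
t7 pivot px [210.5 205.1] red [nan nan  0.] in gauge nan nan ang nan from plumb nan
w2 pivot px [330.5 187.6] red [320.27 202.68  11.  ] in gauge 9.3 -38.4 ang 13.63 from plumb 13.63
w1 pivot px [327.2 179. ] red [318.68 192.87  16.  ] in gauge 9.7 -41.1 ang 13.32 from plumb 13.32mk.py:8: RuntimeWarning: invalid value encountered in scalar divide
  v,u=np.mgrid[y0:y1,x0:x1];return (w*u).sum()/w.sum(),(w*v).sum()/w.sum(),(w>0).sum()
```

Run:
```python
from mk import *
_,s7,t7=pickle.load(open('w7.pkl','rb'));w1=pickle.load(open('w1.pkl','rb'))
T=T_tool(dict(tcp_pos=[.512,.2793,.2445],eef_rot=[179.8,15.2,85.4]))
D=T[:3,3]+T[:3,2]*(.1156-.056)+T[:3,1]*.0125
print(proj(s7,[D,D-[0,0,.033],D-[0,0,.041]]))
save(s7,'s7z',(355,200,395,235),18);save(w1,'w1z',(295,160,360,205),11)
```

```text
[[372.85299348 214.31293151]
 [371.99602274 222.93730974]
 [371.79272712 224.98260634]]
```

View pics/s7z.png

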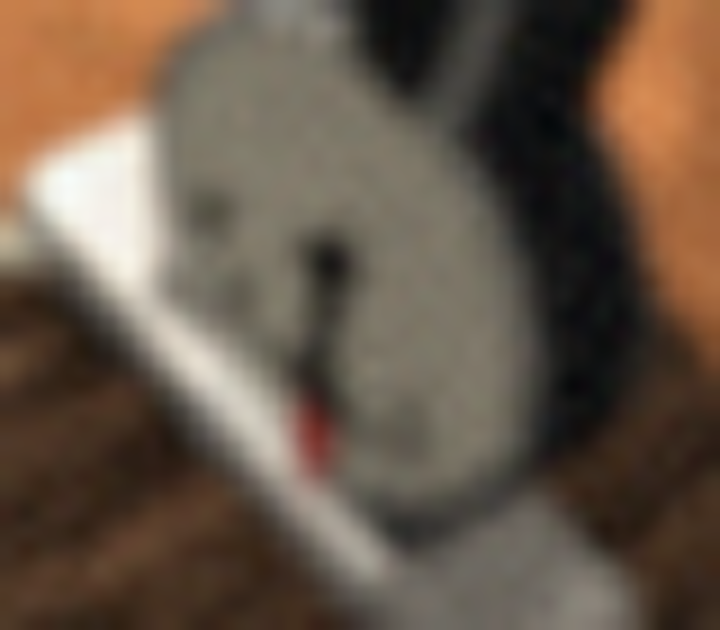

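View pics/w1z.png

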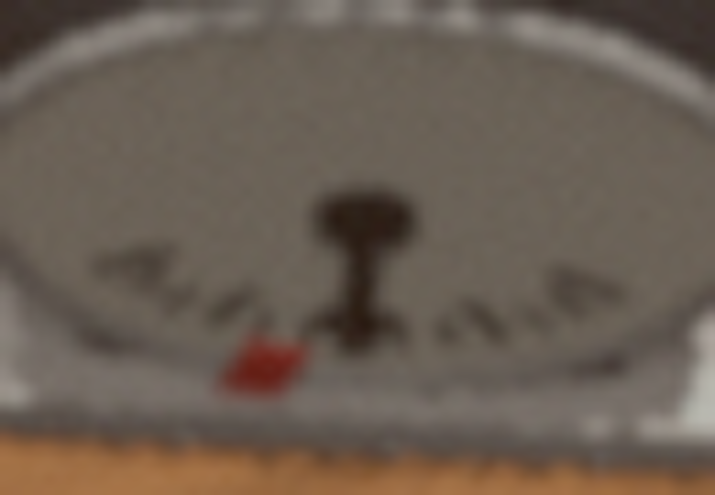

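Run:
```python
from mk import *
def solve(d,pts,C,yaw,off):
    gx=np.array([np.cos(yaw),np.sin(yaw),0]);gy=np.array([-gx[1],gx[0],0])
    o,r=rays(d,pts);t=((C+gy*off-o)@gy)/(r@gy);P=o+r*t[:,None]-C;G=np.c_[P@gx,P[:,2]]*1000;q=G-G[0]
    return G.round(1).tolist(),[np.degrees(np.arctan2(a,-b)).round(2) for a,b in q[1:]],np.hypot(q[:,0],q[:,1]).round(1)
w1=pickle.load(open('w1.pkl','rb'));w2=pickle.load(open('w2.pkl','rb'))
C=np.array([.5726,-.2283,0]);y=np.radians(72.8)
f=lambda x0,y0,k,p:[(x0+a/k-.5+.5/k,y0+b/k-.5+.5/k) for a,b in p]
print(solve(w1,f(295,160,11,[(363,219),(355,345),(265,368)]),C,y,.0125))
print(solve(w2,f(266,126,6,[(395,378),(388,455),(324.8,471)]),C,y,.0125))
save(w2,'w2z',(305,180,350,210),16)
d,s7,t7=pickle.load(open('w7.pkl','rb'))
# base tilt in tool frame from wrist depth, w5(level) vs w7
def basefit(d):
    u,v=np.meshgrid(np.arange(300,339),np.arange(126,150));px=np.c_[u.ravel(),v.ravel()]
    e=dict(d);e['T']=np.array(d['hand_eye']);P=bydepth(e,px);A=np.c_[P[:,:2],np.ones(len(P))];return np.linalg.lstsq(A,P[:,2],rcond=None)[0],np.median(P,0)
for n in('w4','w5','w6','w7'):
    x=pickle.load(open(n+'.pkl','rb'));x=x if isinstance(x,dict) else x[0];c,m=basefit(x);print(n,np.degrees(np.arctan(c[0])),m)
```

```text
([[-0.3, 55.2], [-0.6, 22.5], [9.9, 14.8]], [np.float64(-0.42), np.float64(14.25)], array([ 0. , 32.7, 41.7]))
([[-0.8, 54.3], [-0.8, 22.9], [10.0, 14.0]], [np.float64(-0.03), np.float64(15.07)], array([ 0. , 31.3, 41.7]))
 ** On entry to DLASCL parameter number  4 had an illegal value
 ** On entry to DLASCL parameter number  4 had an illegal valueTraceback (most recent call last):
  File "<stdin>", line 18, in <module>
  File "<stdin>", line 16, in basefit
    x, resids, rank, s = _umath_linalg.lstsq(a, b, rcond,
                         ~~~~~~~~~~~~~~~~~~~^^^^^^^^^^^^^
                                             signature=signature)
                                             ^^^^^^^^^^^^^^^^^^^^
    raise LinAlgError("SVD did not converge in Linear Least Squares")
numpy.linalg.LinAlgError: SVD did not converge in Linear Least Squares
```

View pics/w2z.png

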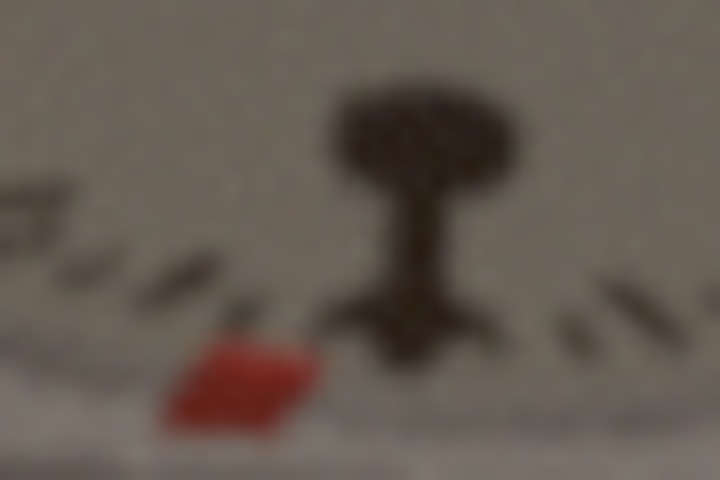

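Run:
```python
from mk import *
def solve(d,pts,C,yaw,off):
    gx=np.array([np.cos(yaw),np.sin(yaw),0]);gy=np.array([-gx[1],gx[0],0])
    o,r=rays(d,pts);t=((C+gy*off-o)@gy)/(r@gy);P=o+r*t[:,None]-C;G=np.c_[P@gx,P[:,2]]*1000;q=G-G[0]
    for a,b in q[1:]:print(np.degrees(np.arctan2(a,-b)).round(2),np.hypot(a,b).round(1))
w2=pickle.load(open('w2.pkl','rb'))
C=np.array([.5726,-.2283,0]);y=np.radians(72.8)
f=lambda x0,y0,k,p:[(x0+a/k-.5+.5/k,y0+b/k-.5+.5/k) for a,b in p]
solve(w2,f(305,180,16,[(425,140),(408,360),(340,322),(483,335),(243,312),(580,338),(180,280),(645,312),(90,268),(245,388),(265,347),(215,428)]),C,y,.0125)
d,s7,t7=pickle.load(open('w7.pkl','rb'))
def basefit(d):
    u,v=np.meshgrid(np.arange(302,336),np.arange(127,147));px=np.c_[u.ravel(),v.ravel()]
    e=dict(d);e['T']=np.array(d['hand_eye']);P=bydepth(e,px);P=P[np.isfinite(P).all(1)];P=P[abs(P[:,2]-np.median(P[:,2]))<.006];A=np.c_[P[:,:2],np.ones(len(P))];return np.linalg.lstsq(A,P[:,2],rcond=None)[0],np.median(P,0),len(P)
for n in('w4','w5','w6','w7'):
    x=pickle.load(open(n+'.pkl','rb'));x=x if isinstance(x,dict) else x[0];c,m,k=basefit(x);print(n,np.degrees(np.arctan(c[0])).round(2),m.round(4),k)
```

```text
-0.31 33.6
8.87 28.4
-9.51 29.2
21.2 29.3
-21.22 30.4
32.66 27.0
-32.12 27.8
43.04 29.7
14.54 41.4
15.53 34.1
14.61 49.1
w4 -0.66 [0.049  0.0004 0.1027] 678
w5 -0.04 [0.0492 0.0003 0.1026] 675
w6 -0.1 [0.049  0.0007 0.1027] 676
w7 0.25 [0.0486 0.0003 0.1027] 679
```

```bash
python3 -m jog '0 0 0 0 0 .6 1;0 0 0 0 0 0 1'; python3 -m jog '0 0 0 0 0 .5 1;0 0 0 0 0 0 1'
```

```text
clock: 14.42
tcp_pos: [0.5121, 0.2794, 0.2441]
eef_rot: [179.8, 15.2, 85.4]
wrist_force: [0.0, -0.3, -2.6]
finger_gap: 0.0233
clock: 14.58
tcp_pos: [0.5122, 0.2795, 0.244]
eef_rot: [179.8, 15.2, 85.4]
wrist_force: [-0.1, 0.9, 1.4]
finger_gap: 0.0229
```

```bash
cat > q.py <<'E'
from h import *
s=ctrl.sense();T=T_tool(s);print(s['clock'],s['wrist_force'].round(2),'tool F',(T[:3,:3].T@s['wrist_force']).round(2),'tool M',(T[:3,:3].T@s['wrist_torque']).round(3),'tilt',np.degrees(np.arcsin(-T[2,0])).round(2),'base c',(T[:3,3]+T[:3,2]*.1156).round(4))
E
python3 q.py; python3 -m jog '0 0 0 0 0 .25 1;0 0 0 0 0 0 1;0 0 0 0 0 0 1';python3 q.py;  python3 -m jog '0 0 0 0 0 0 1;0 0 0 0 0 0 1;0 0 0 0 0 0 1;0 0 0 0 0 0 1;0 0 0 0 0 0 1;0 0 0 0 0 0 1';python3 q.py
```

```text
14.5833 [-0.14  0.86  1.38] tool F [ 0.45 -0.21 -1.55] tool M [0.23  0.145 0.02 ] tilt 15.16 base c [0.5102 0.2493 0.1324]
clock: 14.83
tcp_pos: [0.5122, 0.2795, 0.2439]
eef_rot: [179.8, 15.2, 85.4]
wrist_force: [-1.4, 1.0, 4.6]
finger_gap: 0.0231
14.8333 [-1.43  0.99  4.64] tool F [-0.38 -1.49 -4.71] tool M [ 0.449  0.075 -0.044] tilt 15.15 base c [0.5102 0.2493 0.1323]
clock: 15.33
tcp_pos: [0.5122, 0.2795, 0.2439]
eef_rot: [179.8, 15.1, 85.4]
wrist_force: [-0.7, 1.5, 6.0]
finger_gap: 0.0234
15.3333 [-0.68  1.46  6.02] tool F [-0.22 -0.77 -6.18] tool M [ 0.418  0.014 -0.029] tilt 15.15 base c [0.5103 0.2493 0.1323]
```

```bash
python3 -m jog '0 0 0 0 0 -1.5 1;0 0 0 0 0 0 1;0 0 0 0 0 0 1'; python3 q.py; python3 -m jog '0 0 0 -2 0 0 1;0 0 0 -3 0 0 1;0 0 0 -3 0 0 1;0 0 0 0 0 .9 1;0 0 0 0 0 0 1;0 0 0 0 0 0 1';python3 q.py;python3 -m jog '0 0 0 0 0 .4 1;0 0 0 0 0 0 1;0 0 0 0 0 0 1;0 0 0 0 0 0 1';python3 q.py
```

```text
clock: 15.58
tcp_pos: [0.5119, 0.2795, 0.244]
eef_rot: [179.8, 15.2, 85.4]
wrist_force: [0.1, 0.5, -1.8]
finger_gap: 0.023
15.5833 [ 0.15  0.51 -1.77] tool F [0.96 0.1  1.57] tool M [-0.024  0.351 -0.026] tilt 15.2 base c [0.5098 0.2493 0.1325]
clock: 16.08
tcp_pos: [0.5114, 0.2713, 0.2463]
eef_rot: [179.8, 15.2, 85.4]
wrist_force: [-1.2, -0.6, 1.7]
finger_gap: 0.0234
16.0833 [-1.19 -0.57  1.67] tool F [-1.07 -1.13 -1.44] tool M [ 0.304 -0.188 -0.007] tilt 15.22 base c [0.5093 0.241  0.1347]
clock: 16.42
tcp_pos: [0.5114, 0.2714, 0.2462]
eef_rot: [179.8, 15.2, 85.4]
wrist_force: [-1.2, -0.7, 5.3]
finger_gap: 0.0235
16.4167 [-1.18 -0.67  5.32] tool F [-2.13 -1.1  -4.93] tool M [ 0.496 -0.545  0.001] tilt 15.21 base c [0.5094 0.2411 0.1346]
```

```bash
python3 -m jog '0 0 0 0 0 0 1;0 0 0 0 0 0 1;0 0 0 0 0 0 1;0 0 0 0 0 0 1;0 0 0 0 0 0 1;0 0 0 0 0 0 1;0 0 0 0 0 0 1;0 0 0 0 0 0 1;0 0 0 0 0 0 1;0 0 0 0 0 0 1;0 0 0 0 0 0 1;0 0 0 0 0 0 1'; python3 q.py
python3 - <<'E'
from mk import *
T=T_tool(ctrl.sense());S=[snap('scene') for _ in range(6)];d=snap('wrist');t=snap('top')
f=np.mean([x['frame'].astype(float) for x in S],0);s=dict(S[0]);s['frame']=f.round().astype(np.uint8)
pickle.dump((d,s,t),open('w8.pkl','wb'))
D=T[:3,3]+T[:3,2]*(.1156-.056)+T[:3,1]*.0125
p=proj(s,[D,D-[0,0,.041]]);print(p);x,y=p[0].astype(int);save(s,'s8z',(x-20,y-15,x+20,y+20),16)
print('18x coords',(p-[x-20,y-15]+.5)*16);ang(s,T,0,-1,'s8');save(d,'w8')
def basefit(d):
    u,v=np.meshgrid(np.arange(302,336),np.arange(127,147));px=np.c_[u.ravel(),v.ravel()]
    e=dict(d);e['T']=np.array(d['hand_eye']);P=bydepth(e,px);P=P[np.isfinite(P).all(1)];P=P[abs(P[:,2]-np.median(P[:,2]))<.006];A=np.c_[P[:,:2],np.ones(len(P))];return np.degrees(np.arctan(np.linalg.lstsq(A,P[:,2],rcond=None)[0][0])),np.median(P,0)
print(basefit(d))
E
```

```text
clock: 17.42
tcp_pos: [0.5114, 0.2714, 0.2462]
eef_rot: [179.8, 15.2, 85.4]
wrist_force: [-1.9, -0.6, 5.4]
finger_gap: 0.0232
17.4167 [-1.91 -0.64  5.43] tool F [-2.19 -1.83 -5.04] tool M [ 0.449 -0.548 -0.024] tilt 15.21 base c [0.5094 0.2411 0.1347]
[[370.99465969 212.42849484]
 [369.97831039 223.10303912]]
18x coords [[343.91455505 254.85591737]
 [327.65296622 425.64862594]]
s8 pivot px [371.  212.4] red [370.   221.55   2.  ] in gauge 8.8 -34.0 ang 14.58 from plumb -0.63
(np.float64(0.0786722008705006), array([0.04863156, 0.00102244, 0.10293342]))
```

View pics/s8z.png

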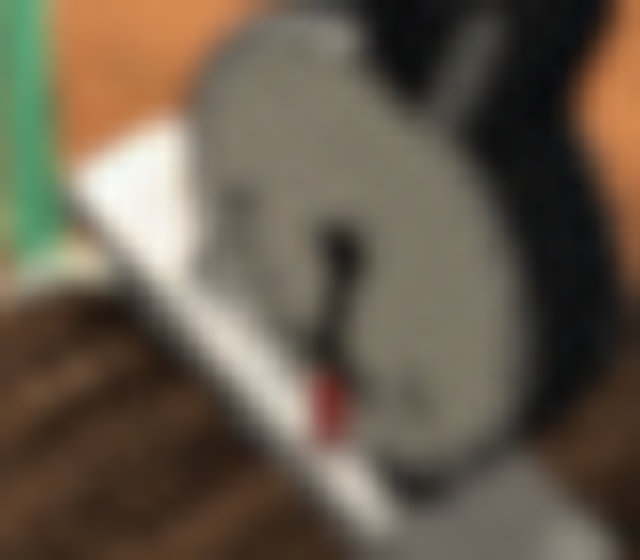

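View pics/w8.png

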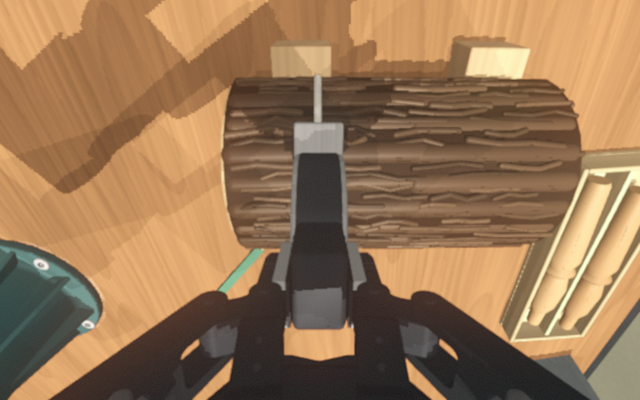

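```bash
python3 -c "
from bench import ctrl
print(ctrl.job_done())"; python3 q.py
```

```text
the job is handed in; nothing more can be done
None
the job is handed in; nothing more can be done
```

I gripped the gauge by its block and set it down level on the crest at the chalk line, pressing about 9 N. I then rocked it over towards the +y side until the pointer reached the red marker, and handed the job in at about 18 s with the gauge still gripped and pressed on the bark.

**Checks that agreed:**
- **Tilt:** the gauge ended at 15.2°. The clearest wrist view put the marker at 14.5–15.2°.
- **Pointer on marker:** in the last scene view the line from the pivot to the red marker is plumb to within about 1°, and the pointer lies on the red.
- **Grip:** the base's angle to the tool matched the earlier pictures to within 0.3°, so the gauge had not turned in the fingers.
- **Chalk line:** the base runs along the line, about 1 mm off at most.
- **Stillness:** it held steady for the last second, pressing at about 9 N. The arm did not go near the other things on the bench.

**Checks that were weaker or disagreed:**
- **Marker angle:** a more distant wrist view gave 14.3°, and a scene view just before the final shift gave 15.9°, so the marker is known to about ±1°.
- **Contact point:** wrist-torque readings were too noisy to show where the base touches. From the bark's shape I estimate within about 13 mm of the middle.
- **During the rocking:** I eased the pressure to near zero partway and pressed again at the final tilt. I then lifted it slightly and slid it 8 mm towards the crest before the last press, to bring the contact nearer the middle.

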